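# Make up two drive-repair kits

## Task

Make up two repair kits from the parts standing on the bench: on the three-pocket board put one clamp disc, the voice-coil magnet and the head comb, and on the two-pocket board the other clamp disc and the black rubber ring. Lay each part flat at about the middle of a pocket of its own (any pocket of the right board), and leave the steel lid where it stands.

Things in the scene. Friction and masses are not known exactly. Their poses are not given: they have to be found in the camera images.
- board_three: Kit board with three pockets, 190 mm long: 3 mm grey base fixed to the bench, long along its x, 70 mm wide along y; three pockets in a row along x, each 60 mm wide between upright aluminium strips 2.5 mm thick, tops 12 mm above the bench; open at the y edges. Origin: bench level, centre of base. Pocket centres: x = -62.5, 0 and +62.5 mm, y = 0; floor z = +3 mm.
- board_two: Kit board with two pockets, 127.5 mm long: 3 mm grey base fixed to the bench, long along its x, 70 mm wide along y; two pockets in a row along x, each 60 mm wide between upright aluminium strips 2.5 mm thick, tops 12 mm above the bench; open at the y edges. Origin: bench level, centre of base. Pocket centres: x = -31.25 and +31.25 mm, y = 0; floor z = +3 mm.
- disc_a: A scalloped bright aluminium clamp disc with a central hole, 47 mm across, 10 mm high, lying flat; grasp across its edge. The two discs are alike and either serves for either kit. Origin: centre of its underside, z up.
- disc_b: The other scalloped bright aluminium clamp disc with a central hole, 47 mm across, 10 mm high, lying flat; grasp across its edge. The two discs are alike and either serves for either kit. Origin: centre of its underside, z up.
- magnet: Voice-coil magnet: a grey curved magnet on a flat steel yoke, 20 mm wide along its x, 46 mm long along its y, 9 mm high, lying yoke down (the yoke is the lowest 4 mm, 20 mm wide; the magnet above it reaches from x = -9 to +6 mm). Origin: centre of its underside.
- comb: Head comb: small blue plastic fixture, 16 mm wide along its x, 45 mm long along its y, 10 mm high; thick grip body from y = -8 to +22 mm, finer comb teeth from y = -22 to -8 mm; grasp the body, near y = +7 mm, across x. Origin: centre of its underside.
- ring: Black rubber ring, 41 mm across, 11 mm high, lying flat; grasp across its outside. Origin: centre of its underside.
- lid: Steel screw lid, plain closed top and ribbed side, 46 mm across, 14 mm high: belongs to no kit, stays where it is. Origin: centre of its underside.

How it is judged:
By the outcome, as a careful person would: the job done as asked, in the order asked, and still so for the second after the job is handed in, with the robot touching nothing.
It also fails if it takes over 104 s, if anything falls off the work surface, if the arm or the gripper's body presses on something with over 40 N, if the wrist force passes 120 N, or if a joint passes its speed limit or range.

## Robot

A 6-joint arm with a two-finger parallel gripper is mounted at the origin on a cart in front of the work surface, level with it; the furniture and walls round the work are solid. World frame = base frame: x ahead of the robot, y to its left, z up, the work surface at z = 0. Lengths are in m, angles in rad, forces in N, time in s.
With the tool pointing down it reaches from about 0.3 to 0.875 m from the base axis. Payload 6.4 kg.
Tool frame: the origin (TCP) lies at the very end of the fingers, on their centre line; the grasp point (between the pads) lies 19 mm behind it; z points along the fingers, y is the line along which they close (so a half turn about z gives the same grasp; the last joint's range is limited). The gripper opens to 85 mm and grips with 20 to 120 N. Pads are 22 mm wide; open, the fingers measure 114 mm over their backs; the gripper's body (76 mm by 85 mm) begins 54 mm behind the grasp point. The pads swing forward as they close: fully open they stand 13 mm farther back than shut.
Start: joints at [0.987, 0.181, 1.607, -0, 1.354, -0.206], TCP at [0.212, 0.534, 0.231] pointing down, gripper open.
Joint ranges: [-2.99, 2.99], [-0.89, 2.07], [0.3, 2.58], [-1.14, 4.28], [0, 2.63], [-3.12, 3.12]. Speed limits (rad/s): [2.57, 2.57, 3.01, 3.14, 3.14, 3.14].

## Interface

Orientations are given as a unit quaternion [w, x, y, z].
In Python, from bench import get_obs, optics, workorder gives the robot as it stands.
- The arm moves only by the tool jog_arm, called after "Call:" as name([rows], argument=value, ...), one row to a line, values as JSON. Schema: {"type":"object","properties":{"offsets":{"type":"array","items":{"type":"object","properties":{"sx":{"type":"number"},"sy":{"type":"number"},"sz":{"type":"number"},"rx":{"type":"number"},"ry":{"type":"number"},"rz":{"type":"number"},"finger_gap":{"type":"number"}},"additionalProperties":false,"required":["finger_gap"]},"minItems":1,"maxItems":10},"only":{"type":"string"},"quiet":{"type":"boolean"},"lines":{"type":"string"}},"required":["offsets"],"additionalProperties":false}. offsets is a list of rows, 1 to 10 of them, each an object with the fields sx, sy, sz (the shift in m), rx, ry, rz (a rotation vector in rad), finger_gap (the opening from 0.0 (shut) to 1.0 (fully open)); a field left out counts as zero (the opening has to be given); each row is the pose to reach, as a shift and turn from the pose commanded when the call began, along the tool's axes at that moment; what a row does not reach only later rows make up. A row lasts 1/8 s, in which the tool goes at most 0.0625 m and 0.188 rad, less where a joint would pass 70% of its speed; a pose out of reach is approached as far as the arm can. The fingers move at their own pace and stop on an object; the grip force is fixed at half the most. Time passes only in rows, so rows that do not move let the fingers close. The tool returns the time, the measured TCP pose, the force, the opening and the grip force at its end. only (a regular expression) keeps the lines of the reply that match it, lines (a string "A,B") keeps lines A to B, and quiet returns only ok. Input that does not fit is refused with a message, and nothing moves.
- get_obs(): the state, without advancing time (a new reading comes with each control period).
- optics.camera(name): name is "scene" or "side" or "wrist"; returns (picture, depth): 384x512x3 uint8, blue, green, red; 384x512 float32, m along the optical axis (not along the pixel's ray), 0 where there is no reading.
- optics.camera_params(name): a dict with "fovy" (degrees; the focal length in pixels is half the picture's height over the tangent of half this angle, whatever the lens; pixels are square), "cx", "cy" (the principal point, pixels), "dist" ([k1, k2, p1, p2, k3] as OpenCV has them; the pictures are not rectified), "view" (4x4, takes a point from world to camera coordinates). Camera axes: x right, y up, looking along -z (the intrinsics and any distortion apply to the point x, -y, -z); pixel columns grow to the right and rows downward; lengths in m; the calibration is good to about 2 mm. A picture is of the moment at which its call begins: read the wrist's pose just before it. camera_params takes no time and is no camera call; for the wrist camera it gives the pose at the moment of the call.
- workorder.hand_in(): hands the job in; it is judged then, once.
The state is a dict: "time_s": time; "q": joint angles; "dq": joint speeds; "joint_efforts": joint torques, N m; "eef_pos": TCP position; "eef_rot": TCP orientation; "wrist_force": force on the tool from outside, world axes, zero at the start; "torque": the same for the moment, N m; "opening": opening from 0.0 (shut) to 1.0 (fully open); "grasp_force": force on a finger pad.
Only numpy, scipy, OpenCV 4.12 (cv2) and the standard library are available. Lean on these libraries where they do the work, as an engineer would, in place of code of your own. Each camera call takes 0.05 s, during which the arm holds its last target. There are 200 camera calls.

## Working session

There is one attempt and no reset: what is moved stays moved. The work goes in short steps, Python scripts to look and compute and a tool call to move; the robot and the scene stay as the last step left them, time stands still between calls to the robot, and variables do not carry over. Pictures are saved under pics/ and viewed, at most 14 in all, crops included, and the job is handed in when it is done.

```bash
ls; mkdir -p pics
```

Create h.py:
```python
import numpy as np, cv2
from bench import get_obs, optics, workorder
def K(p):
    f=192/np.tan(np.radians(p["fovy"])/2); return np.array([[f,0,p["cx"]],[0,f,p["cy"]],[0,0,1.]])
def toplane(p,uv,z):
    uv=np.asarray(uv,float).reshape(-1,1,2)
    n=cv2.undistortPoints(uv,K(p),np.array(p["dist"],float)).reshape(-1,2)
    V=np.linalg.inv(np.array(p["view"])); d=np.c_[n[:,0],-n[:,1],-np.ones(len(n))]@V[:3,:3].T
    c=V[:3,3]; return c+d*((z-c[2])/d[:,2])[:,None]
def topix(p,P):
    P=np.asarray(P,float).reshape(-1,3); V=np.array(p["view"]); c=P@V[:3,:3].T+V[:3,3]
    c=c*[1,-1,-1]; return cv2.projectPoints(c,np.zeros(3),np.zeros(3),K(p),np.array(p["dist"],float))[0].reshape(-1,2)
```

Run:
```python
from h import *
for n in("scene","side","wrist"):
    p=optics.camera_params(n); im,d=optics.camera(n); cv2.imwrite(f"pics/{n}0.png",im); np.savez(f"{n}0.npz",im=im,d=d)
    print(n,p["fovy"],p["cx"],p["cy"],p["dist"],np.linalg.inv(np.array(p["view"])).round(3).tolist())
o=get_obs();print(o["time_s"],o["eef_pos"],o["eef_rot"])
```

```text
pics
scene 47.32260976538547 263.87668289579614 197.83053241289295 [-0.1346143  0.         0.         0.         0.       ] [[0.89, 0.211, -0.404, 0.204], [-0.455, 0.376, -0.807, -0.426], [-0.019, 0.902, 0.431, 0.418], [0.0, 0.0, 0.0, 1.0]]
side 46.785594215899735 260.20045181695417 186.92490946962116 [-0.02527259  0.          0.          0.          0.        ] [[-0.965, -0.196, 0.172, 0.68], [0.261, -0.707, 0.658, 0.82], [-0.008, 0.68, 0.733, 0.659], [0.0, 0.0, 0.0, 1.0]]
wrist 67.60516808047264 251.61985852450383 190.93863597264345 [-0.07195682  0.          0.          0.          0.        ] [[0.369, -0.891, -0.263, 0.146], [0.93, 0.353, 0.105, 0.561], [-0.001, -0.284, 0.959, 0.374], [0.0, 0.0, 0.0, 1.0]]
0.15 [0.21188198 0.53409384 0.2305742 ] [-2.52552370e-04  1.87790299e-01  9.82208899e-01 -6.47215123e-04]
```

View pics/scene0.png

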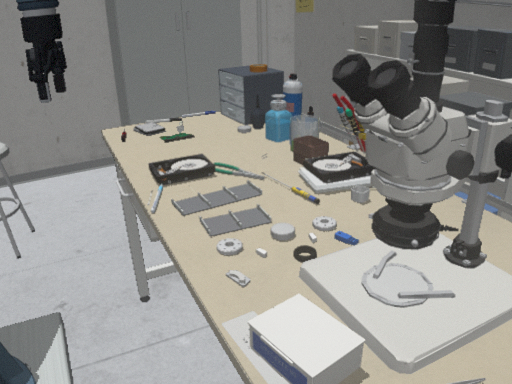

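View pics/side0.png

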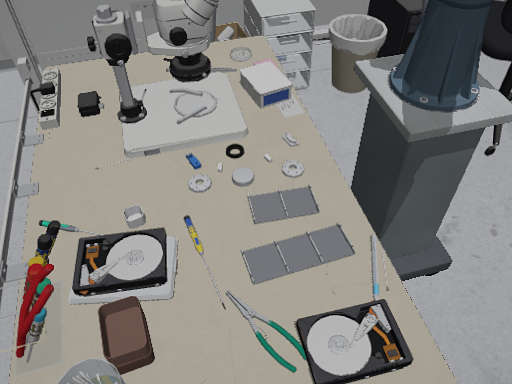

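View pics/wrist0.png

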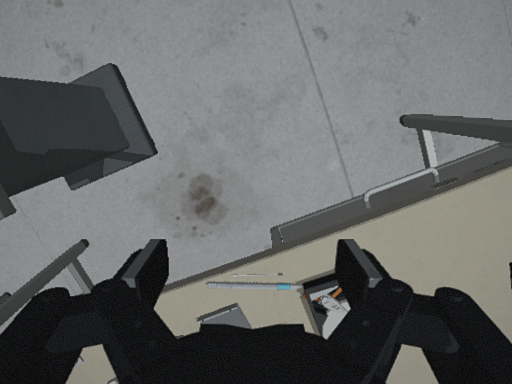

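The scene view shows discs at (230,246) and (324,223), the lid at (283,231), the ring at (305,254), the comb at (346,238), the magnet at (238,278) and the boards at about (235,220) and (217,198). In the side view the same parts are the discs at (292,168) and (200,183), the lid at (243,177), the ring at (235,151), the comb at (194,160), the magnet at (291,139) and the boards at (283,204) and (299,253). The wrist view shows mostly floor.

Run:
```python
from h import *
S={"disc1":(230,246,292,168,.01),"disc2":(324,223,200,183,.01),"lid":(283,231,243,177,.014),"ring":(305,254,235,151,.008),"comb":(346,238,194,160,.01),"mag":(238,278,291,139,.009),"b2":(235,220,283,204,.003),"b3":(217,198,299,253,.003)}
ps,pd=optics.camera_params("scene"),optics.camera_params("side")
for k,v in S.items():
    print(k,toplane(ps,v[:2],v[4])[0,:2].round(3),toplane(pd,v[2:4],v[4])[0,:2].round(3))
im=np.load("side0.npz")["im"]; cv2.imwrite("pics/sidec.png",cv2.resize(im[120:290,170:370],None,fx=4,fy=3.5*4/3.5*0.88,interpolation=cv2.INTER_CUBIC)[:600])
```

```text
disc1 [0.444 0.192] [0.451 0.204]
disc2 [0.636 0.182] [0.642 0.196]
lid [0.549 0.187] [0.556 0.206]
ring [0.548 0.109] [0.553 0.12 ]
comb [0.639 0.115] [0.643 0.126]
mag [0.418 0.099] [0.424 0.116]
b2 [0.496 0.288] [0.496 0.288]
b3 [0.502 0.402] [0.502 0.404]
```

View pics/sidec.png

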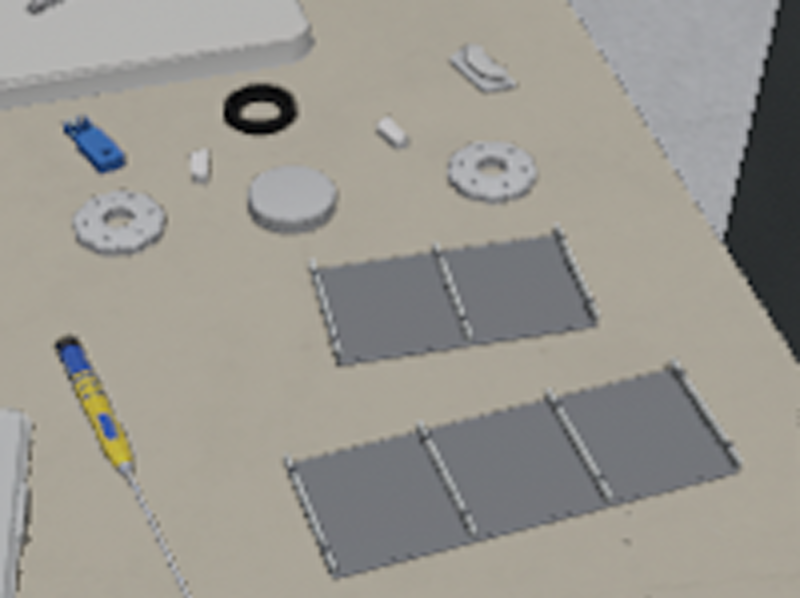

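The crop shows a two-pocket board with corners around (313,265)–(595,325) and a three-pocket board at (288,462)–(740,468). All six parts are standing clear of each other. Next I check the clutter heights and work out the move to a viewing pose.

Run:
```python
from h import *
P=[]
for n in("scene","side"):
    p=optics.camera_params(n); d=np.load(n+"0.npz")["d"]; v,u=np.nonzero(d>0)
    uv=np.c_[u,v].astype(float).reshape(-1,1,2); m=cv2.undistortPoints(uv,K(p),np.array(p["dist"])).reshape(-1,2); z=d[v,u]
    V=np.linalg.inv(np.array(p["view"])); P.append(np.c_[m[:,0]*z,-m[:,1]*z,-z]@V[:3,:3].T+V[:3,3])
    Q=P[-1]; k=(abs(Q[:,0]-.52)<.1)&(abs(Q[:,1]-.25)<.2); print(n,"bench z",np.median(Q[k,2]))
P=np.vstack(P)
print("max height cm; cols y -.35..+.6")
for x in np.arange(.2,1.0,.05):
    print("%.2f"%x,*["%3d"%round(100*P[(abs(P[:,0]-x)<.025)&(abs(P[:,1]-y)<.025),2].max(initial=-.99)) for y in np.arange(-.35,.6,.05)])
o=get_obs()["eef_pos"]; x=np.array([-.929,.369,0]);y=np.array([.369,.929,0])
for t in ([.62,.27,.33],[.62,.2,.33]):
  g=np.array(t)-o; print(g@x,g@y,-g[2])
```

```text
scene bench z 0.0020449991774994514
side bench z 0.0010466154740169098
max height cm; cols y -.35..+.6
0.20 -99 -99 -99 -99 -99 -99 -99 -99 -99 -99 -99 -99 -99 -99 -99 -99  35  44  43
0.25 -99 -99 -99 -99 -99 -99 -99 -99 -99 -99 -99 -99 -99 -99 -99 -99 -99  43  41
0.30 -99 -99 -99 -99 -99 -99 -99 -99 -99 -99 -99 -99 -99 -99 -99 -99 -99 -99 -99
0.35   0   0   0   1   1   0   5   0   0   0   0   0   0   0   0   1   1   1   0
0.40   0   1   1   1   5   5   5   2   0   1   1   1   0   0   1   1   1   1   3
0.45   0   1   1   1   5   5   5   5   0   1   1   1   1   1   1   2   1   0   3
0.50   0   1   1   2   5  35  35  35   3   1   1   0   1   1   1   1   1   0   3
0.55   0   0   1   2   3  35  35  35   3   2   2   2   2   2   1   1   1   0   3
0.60 -99 -99   1   2   3  41  41  34   3   2   1   2   0   0   2   1   2   1   1
0.65   0   0   0   2   3  29  41  28   3   2   1   1   1   2   2   1   1   1   0
0.70   0   0   0   2   3  26  26  24   3   2   0   0   2   5   5   2   0   0   0
0.75   0   0   0   0   3  26  28  26   3   2   0   0   3   5   5   5   6   6   6
0.80   0   0   0   0   3  18  26  26   3   1   0   0   3   5   5   5   6   6   9
0.85   0   0   0   0   3   3   0   0   0   1   0   0   1   5  15  17  18  18   9
0.90   0   0   0   0   3   3   0   0   0   0   0   0   1   0  15  17  17  17   9
0.95   0   3   3   5   3   3   1   0   0   1   0   1   1   1   1  10  10  10   1
-0.47659226868223 -0.09474763091477238 -0.09942579928661555
-0.5024222686822299 -0.1597776309147724 -0.09942579928661555
```

Call:
jog_arm([
  {"sx": -0.484,"sy": -0.113,"sz": -0.1,"rz": -0.378,"finger_gap": 1},
  {"sx": -0.484,"sy": -0.113,"sz": -0.1,"rz": -0.378,"finger_gap": 1},
  {"sx": -0.484,"sy": -0.113,"sz": -0.1,"rz": -0.378,"finger_gap": 1},
  {"sx": -0.484,"sy": -0.113,"sz": -0.1,"rz": -0.378,"finger_gap": 1},
  {"sx": -0.484,"sy": -0.113,"sz": -0.1,"rz": -0.378,"finger_gap": 1},
  {"sx": -0.484,"sy": -0.113,"sz": -0.1,"rz": -0.378,"finger_gap": 1},
  {"sx": -0.484,"sy": -0.113,"sz": -0.1,"rz": -0.378,"finger_gap": 1},
  {"sx": -0.484,"sy": -0.113,"sz": -0.1,"rz": -0.378,"finger_gap": 1},
  {"sx": -0.484,"sy": -0.113,"sz": -0.1,"rz": -0.378,"finger_gap": 1},
  {"sx": -0.484,"sy": -0.113,"sz": -0.1,"rz": -0.378,"finger_gap": 1},
])

```text
time_s: 1.4
eef_pos: [0.6206, 0.2502, 0.3305]
eef_rot: [-0.001, 0.001, 1.0, 0.0]
wrist_force: [-1.0, -0.1, -0.9]
opening: 0.996
grasp_force: 0.0
```

Run:
```python
from h import *
p=optics.camera_params("wrist"); im,d=optics.camera("wrist"); cv2.imwrite("pics/w1.png",im)
np.savez("w1.npz",im=im,d=d,view=p["view"])
o=get_obs();print(o["time_s"],o["eef_pos"],o["eef_rot"])
```

```text
1.45 [0.61957876 0.25124116 0.33043626] [-9.02467021e-04 -1.24138191e-05  9.99999589e-01  8.66043294e-05]
```

View pics/w1.png

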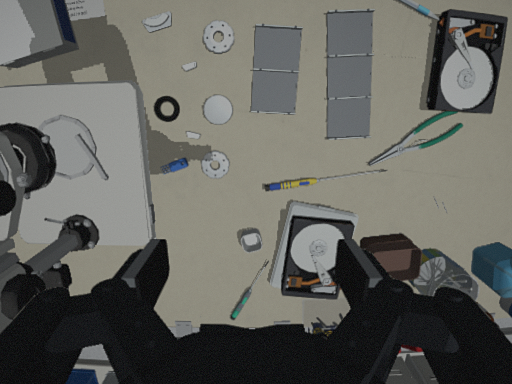

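The wrist view shows everything. The discs are at (219,37) and (215,164), the lid at (218,109), the ring at (167,108), the comb at (175,166) and the magnet at (158,20). The two-pocket board is around (276,70) and the three-pocket one around (349,75).

Add to h.py:
```python
def masks(im):
    L=cv2.cvtColor(im,cv2.COLOR_BGR2LAB).astype(int); l,a,b=L[...,0],L[...,1]-128,L[...,2]-128
    return dict(grey=(abs(b)<6)&(l>60), board=(b<3)&(b>-10)&(l>90)&(l<140), black=l<60, blue=b<-14)
def blob(m,uv,r=25):
    m=m.astype(np.uint8); w=np.zeros_like(m); cv2.circle(w,tuple(int(t) for t in uv),r,1,-1); m=m&w
    n,lab,st,_=cv2.connectedComponentsWithStats(m); k=1+st[1:,4].argmax()
    return max(cv2.findContours((lab==k).astype(np.uint8),cv2.RETR_EXTERNAL,cv2.CHAIN_APPROX_NONE)[0],key=len).reshape(-1,2)
def rect(p,c,z):
    P=toplane(p,c,z)[:,:2]; (x,y),(w,h),a=cv2.minAreaRect((P*1000).astype(np.float32))
    if w<h: w,h,a=h,w,a+90
    return (round(x,1),round(y,1)),(round(w,1),round(h,1)),round((a+90)%180-90,1)   # a = direction of long side, deg
```

Run:
```python
from h import *
z=np.load("w1.npz"); im=z["im"]; p=dict(optics.camera_params("wrist"),view=z["view"]); M=masks(im)
for k,mk,uv,r,h in(("d1","grey",(219,37),22,.005),("d2","grey",(215,164),20,.005),("lid","grey",(218,109),20,.007),("ring","black",(167,108),22,.0055),("comb","blue",(175,166),25,.005),("mag","grey",(158,20),20,.0045),("b2","board",(276,90),60,.003),("b3","board",(349,75),80,.003)):
    c=blob(M[mk],uv,r); print(k,rect(p,c,h),cv2.boundingRect(c))
v=M["board"]|M["grey"]|M["blue"]|M["black"]; a=im.copy(); a[~v]=a[~v]//3
both=np.hstack([im[:190,130:390],a[:190,130:390]]); cv2.imwrite("pics/seg.png",cv2.resize(both,(800,292),interpolation=cv2.INTER_CUBIC))
print(im[60,275],im[20,158],im[40,110])
```

```text
d1 ((446.3, 200.7), (48.2, 46.5), 89.4) (202, 20, 33, 34)
d2 ((638.0, 186.9), (55.9, 48.2), 44.8) (196, 146, 34, 33)
lid ((552.8, 197.3), (46.1, 45.9), -1.0) (203, 94, 30, 31)
ring ((551.0, 115.2), (38.8, 38.6), -3.6) (154, 96, 25, 26)
comb ((641.7, 127.7), (30.6, 15.7), -69.9) (169, 158, 19, 14)
mag ((423.6, 110.3), (46.6, 22.5), -76.2) (142, 11, 30, 22)
b2 ((498.0, 287.8), (122.3, 69.9), -3.2) (251, 30, 50, 85)
b3 ((503.9, 403.6), (187.9, 70.3), 3.1) (327, 12, 46, 126)
[109 106 102] [158 158 154] [79 86 87]
```

View pics/seg.png

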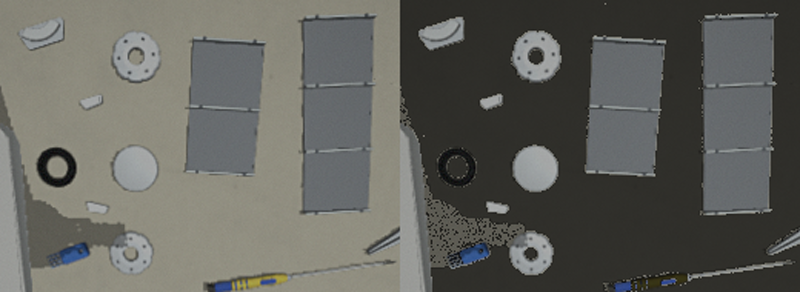

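The masks pick out every part cleanly. The comb blob is its body only, with the teeth pointing toward −y. Next I write a helper that converts world goals to tool-axis shifts, and check how far the microscope and plate reach.

Create go.py:
```python
import sys; from h import *
from scipy.spatial.transform import Rotation as R
# usage: go.py x y z(mm) closing-axis angle(deg, world)
x,y,z,a=map(float,sys.argv[1:5]); o=get_obs(); r=R.from_quat(np.roll(o["eef_rot"],-1)); M=r.as_matrix()
cur=np.degrees(np.arctan2(M[1,1],M[0,1])); d=(np.array([x,y,z])/1000-o["eef_pos"])@M
da=(a-cur+180)%360-180
print("shift",d.round(4),"rz",round(-np.radians(da),3),"t",o["time_s"],"pos",o["eef_pos"].round(4),"cur",round(cur,1),"q6",o["q"][5].round(2),"op",o["opening"].round(3),"tilt",M[:2,2].round(4))
```

Run:
```python
from h import *
for n in("side","w1"):
    z=np.load({"side":"side0.npz"}.get(n,n+".npz")); p=optics.camera_params("wrist" if n=="w1" else n); V=np.linalg.inv(z["view"] if n=="w1" else np.array(p["view"]))
    d=z["d"]; v,u=np.nonzero(d>0); m=cv2.undistortPoints(np.c_[u,v].astype(float).reshape(-1,1,2),K(p),np.array(p["dist"])).reshape(-1,2); zz=d[v,u]
    P=np.c_[m[:,0]*zz,-m[:,1]*zz,-zz]@V[:3,:3].T+V[:3,3]
    for lo,hi in((.02,.05),(.05,.2),(.2,.5)):
        print(n,lo,[(round(x,2),round(float(np.percentile(P[k,1],99.5)),3)) for x in np.arange(.4,.8,.05) for k in [(abs(P[:,0]-x)<.025)&(P[:,2]>lo)&(P[:,2]<hi)&(P[:,1]<.15)] if k.sum()>5])
```

```bash
python3 go.py 641.7 127.7 80 20
```

```text
side 0.02 [(np.float64(0.4), -0.026), (np.float64(0.45), -0.018), (np.float64(0.5), 0.069), (np.float64(0.55), 0.073), (np.float64(0.6), 0.074), (np.float64(0.65), 0.075), (np.float64(0.7), 0.076), (np.float64(0.75), 0.078)]
side 0.05 [(np.float64(0.55), -0.01), (np.float64(0.6), 0.012), (np.float64(0.65), 0.01), (np.float64(0.7), -0.02), (np.float64(0.75), -0.01)]
side 0.2 [(np.float64(0.55), 0.009), (np.float64(0.6), 0.016), (np.float64(0.65), 0.016), (np.float64(0.7), 0.008), (np.float64(0.75), 0.012)]
w1 0.02 [(np.float64(0.4), -0.025), (np.float64(0.45), -0.019), (np.float64(0.5), 0.072), (np.float64(0.55), 0.074), (np.float64(0.6), 0.075), (np.float64(0.65), 0.075), (np.float64(0.7), 0.077), (np.float64(0.75), 0.077)]
w1 0.05 [(np.float64(0.55), -0.008), (np.float64(0.6), 0.013), (np.float64(0.65), 0.011), (np.float64(0.7), -0.019), (np.float64(0.75), -0.015)]
w1 0.2 [(np.float64(0.6), 0.016), (np.float64(0.65), 0.016), (np.float64(0.7), 0.011), (np.float64(0.75), 0.012)]Traceback (most recent call last):
  File "go.py", line 7, in <module>
    print("shift",d.round(4),"rz",round(-np.radians(da),3),"t",o["time_s"],"pos",o["eef_pos"].round(4),"cur",round(cur,1),"q6",o["q"][5].round(2),"op",o["opening"].round(3),"tilt",M[:2,2].round(4))
                                                                                                                                                       ^^^^^^^^^^^^^^^^^^
AttributeError: 'float' object has no attribute 'round'
```

```bash
sed -i 's/o\["opening"\].round(3)/round(float(o["opening"]),3)/;s/o\["q"\]\[5\].round(2)/round(float(o["q"][5]),2)/' go.py
```

Call:
jog_arm([
  {"sx": -0.022,"sy": -0.123,"sz": 0.25,"rz": 1.22,"finger_gap": 0.5},
  {"sx": -0.022,"sy": -0.123,"sz": 0.25,"rz": 1.22,"finger_gap": 0.5},
  {"sx": -0.022,"sy": -0.123,"sz": 0.25,"rz": 1.22,"finger_gap": 0.5},
  {"sx": -0.022,"sy": -0.123,"sz": 0.25,"rz": 1.22,"finger_gap": 0.5},
  {"sx": -0.022,"sy": -0.123,"sz": 0.25,"rz": 1.22,"finger_gap": 0.5},
  {"sx": -0.022,"sy": -0.123,"sz": 0.25,"rz": 1.22,"finger_gap": 0.5},
  {"sx": -0.022,"sy": -0.123,"sz": 0.25,"rz": 1.22,"finger_gap": 0.5},
  {"sx": -0.022,"sy": -0.123,"sz": 0.25,"rz": 1.22,"finger_gap": 0.5},
])

```text
time_s: 2.45
eef_pos: [0.641, 0.1298, 0.0812]
eef_rot: [-0.0, 0.571, 0.821, -0.0]
wrist_force: [0.2, 0.7, 0.2]
opening: 0.497
grasp_force: 0.0
```

Run:
```python
from h import *
im,d=optics.camera("wrist"); cv2.imwrite("pics/w2.png",im); np.savez("w2.npz",im=im,d=d)
```

```bash
python3 go.py 641.7 127.7 2 20
```

```text
shift [-0.0019 -0.0002  0.0794] rz 0.006 t 2.5 pos [0.6413 0.1296 0.0814] cur 20.3 q6 -0.34 op 0.499 tilt [-0.0004  0.0002]
```

View pics/w2.png

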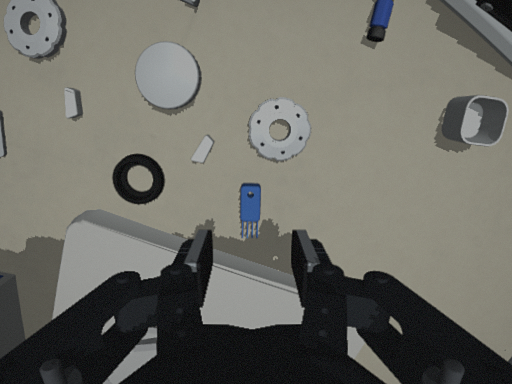

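The wrist view shows the comb at (250,205), upright in the picture between the fingers, with its teeth toward the gripper. Both discs, the ring and the lid are also visible, so I re-measure from here.

Run:
```python
from h import *
im=np.load("w2.npz")["im"]; p=optics.camera_params("wrist"); M=masks(im)
for k,mk,uv,r,h in(("comb","blue",(250,205),40,.005),("d2","grey",(279,129),40,.005),("d1","grey",(35,28),40,.005),("ring","black",(139,178),34,.0055),("lid","grey",(167,75),40,.007)):
    c=blob(M[mk],uv,r); print(k,rect(p,c,h),cv2.boundingRect(c))
```

```text
comb ((644.2, 120.3), (46.5, 15.7), -71.8) (240, 184, 21, 54)
d2 ((641.9, 189.3), (48.5, 47.6), 50.2) (247, 97, 65, 66)
d1 ((447.9, 195.6), (51.2, 44.0), 15.0) (3, 0, 64, 64)
ring ((551.4, 114.8), (42.0, 39.4), 51.7) (113, 154, 51, 50)
lid ((553.2, 196.7), (49.8, 48.0), -41.9) (135, 41, 67, 74)
```

Call:
jog_arm([
  {"sx": -0.002,"sz": 0.05,"rz": 0.03,"finger_gap": 0.5},
  {"sx": -0.002,"sz": 0.07,"rz": 0.03,"finger_gap": 0.5},
  {"sx": -0.002,"sz": 0.079,"rz": 0.03,"finger_gap": 0.5},
  {"sx": -0.002,"sz": 0.079,"rz": 0.03,"finger_gap": 0.5},
  {"sx": -0.002,"sz": 0.079,"rz": 0.03,"finger_gap": 0},
  {"sx": -0.002,"sz": 0.079,"rz": 0.03,"finger_gap": 0},
  {"sx": -0.002,"sz": 0.079,"rz": 0.03,"finger_gap": 0},
  {"sx": -0.002,"sz": 0.079,"rz": 0.03,"finger_gap": 0},
])

```text
time_s: 3.5
eef_pos: [0.6444, 0.1261, 0.0041]
eef_rot: [0.001, 0.585, 0.811, 0.001]
wrist_force: [0.2, 0.4, 6.4]
opening: 0.158
grasp_force: 59.4
```

```bash
python3 go.py 566 407 80 93.1
```

```text
shift [ 0.2913  0.0145 -0.0761] rz -1.304 t 3.5 pos [0.6444 0.1261 0.0041] cur 18.4 q6 -0.31 op 0.158 tilt [0.003  0.0001]
```

Call:
jog_arm([
  {"sz": -0.06,"finger_gap": 0},
  {"sx": 0.293,"sy": 0.01,"sz": -0.066,"rz": -1.304,"finger_gap": 0},
  {"sx": 0.293,"sy": 0.01,"sz": -0.066,"rz": -1.304,"finger_gap": 0},
  {"sx": 0.293,"sy": 0.01,"sz": -0.066,"rz": -1.304,"finger_gap": 0},
  {"sx": 0.293,"sy": 0.01,"sz": -0.066,"rz": -1.304,"finger_gap": 0},
  {"sx": 0.293,"sy": 0.01,"sz": -0.066,"rz": -1.304,"finger_gap": 0},
  {"sx": 0.293,"sy": 0.01,"sz": -0.066,"rz": -1.304,"finger_gap": 0},
  {"sx": 0.293,"sy": 0.01,"sz": -0.066,"rz": -1.304,"finger_gap": 0},
  {"sx": 0.293,"sy": 0.01,"sz": -0.066,"rz": -1.304,"finger_gap": 0},
  {"sx": 0.293,"sy": 0.01,"sz": -0.066,"rz": -1.304,"finger_gap": 0},
])

```text
time_s: 4.75
eef_pos: [0.5601, 0.407, 0.0684]
eef_rot: [0.0, -0.025, 1.0, 0.0]
wrist_force: [-0.3, -0.5, -0.2]
opening: 0.161
grasp_force: 58.7
```

```bash
python3 go.py 561 406.7 8 93.1;  python3 - <<'E'
from h import *
p=optics.camera_params("wrist"); im,d=optics.camera("wrist"); cv2.imwrite("pics/w3.png",im); np.savez("w3.npz",im=im,d=d,view=p["view"])
M=masks(im)
print(rect(p,blob(M["blue"],(250,220),60),.075))
E
```

```text
shift [-0.0009 -0.0004  0.0604] rz -0.004 t 4.75 pos [0.5601 0.407  0.0684] cur 92.9 q6 -1.16 op 0.161 tilt [0. 0.]
((560.0, 407.7), (39.4, 15.5), 2.9)
```

View pics/w3.png

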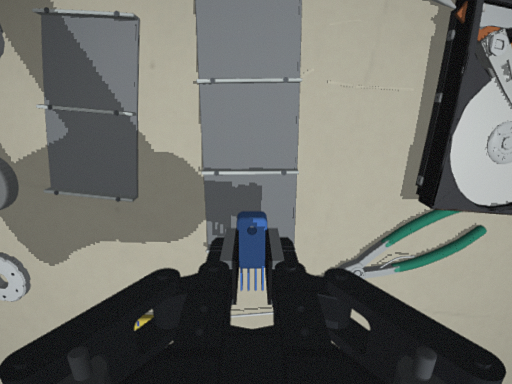

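The comb is held at (252,225) with its teeth toward +x, above the last pocket of the three-pocket board. That pocket's strips are at rows 172 and 312.

Call:
jog_arm([
  {"sx": -0.001,"sz": 0.05,"finger_gap": 0},
  {"sx": -0.001,"sz": 0.06,"finger_gap": 0},
  {"sx": -0.001,"sz": 0.061,"finger_gap": 0},
  {"sx": -0.001,"sz": 0.061,"finger_gap": 0},
])

```text
time_s: 5.3
eef_pos: [0.5611, 0.4072, 0.0076]
eef_rot: [-0.0, -0.027, 1.0, 0.0]
wrist_force: [-0.8, 0.2, -0.5]
opening: 0.162
grasp_force: 58.7
```

Run:
```python
from h import *
z=np.load("w3.npz"); p=dict(optics.camera_params("wrist"),view=z["view"])
print(toplane(p,[(202,172),(298,172),(231,315),(273,309),(196,81),(300,80)],.012)[:,:2].round(4).tolist())
print(toplane(p,[(202,130),(299,130),(39,12),(138,16),(48,193),(137,199),(45,106),(136,112)],.003)[:,:2].round(4).tolist())
```

```text
[[0.5356, 0.3709], [0.5321, 0.4393], [0.658, 0.3951], [0.6501, 0.4301], [0.4742, 0.3665], [0.4702, 0.4349]]
[[0.5068, 0.3693], [0.5033, 0.4387], [0.4301, 0.2551], [0.4331, 0.3255], [0.5603, 0.2465], [0.5615, 0.3189], [0.4936, 0.2535], [0.4961, 0.3219]]
```

Call:
jog_arm([
  {"finger_gap": 0.5},
  {"finger_gap": 0.5},
  {"finger_gap": 0.5},
  {"sz": -0.03,"finger_gap": 0.5},
  {"sz": -0.08,"finger_gap": 0.75},
  {"sz": -0.08,"finger_gap": 0.75},
])

```text
time_s: 6.05
eef_pos: [0.5644, 0.4091, 0.0932]
eef_rot: [0.004, -0.027, 1.0, 0.002]
wrist_force: [1.0, -0.7, 0.6]
opening: 0.748
grasp_force: 0.0
```

```bash
python3 go.py 641 189 50 90;python3 go.py 641 189 -1 90
```

```text
shift [-0.0641 -0.2241  0.0429] rz 0.054 t 6.05 pos [0.5644 0.4091 0.0932] cur 93.1 q6 -1.17 op 0.748 tilt [0.0089 0.0044]
shift [-0.0637 -0.2243  0.0939] rz 0.054 t 6.05 pos [0.5644 0.4091 0.0932] cur 93.1 q6 -1.17 op 0.748 tilt [0.0089 0.0044]
```

Call:
jog_arm([
  {"sx": -0.068,"sy": -0.222,"sz": 0.037,"rz": 0.054,"finger_gap": 0.75},
  {"sx": -0.068,"sy": -0.222,"sz": 0.037,"rz": 0.054,"finger_gap": 0.75},
  {"sx": -0.068,"sy": -0.222,"sz": 0.037,"rz": 0.054,"finger_gap": 0.75},
  {"sx": -0.068,"sy": -0.222,"sz": 0.037,"rz": 0.054,"finger_gap": 0.75},
  {"sx": -0.068,"sy": -0.222,"sz": 0.037,"rz": 0.054,"finger_gap": 0.75},
  {"sx": -0.068,"sy": -0.222,"sz": 0.037,"rz": 0.054,"finger_gap": 0.75},
])

```text
time_s: 6.8
eef_pos: [0.6405, 0.1894, 0.0497]
eef_rot: [-0.001, 0.0, 1.0, 0.0]
wrist_force: [-0.2, -0.5, -0.5]
opening: 0.751
grasp_force: 0.0
```

```bash
python3 go.py 641 189 -1 90
```

Run:
```python
from h import *
p=optics.camera_params("wrist"); im,d=optics.camera("wrist"); cv2.imwrite("pics/w4.png",im); np.savez("w4.npz",im=im,d=d,view=p["view"])
```

```text
shift [-0.0006 -0.0005  0.0507] rz -0.0 t 6.8 pos [0.6405 0.1894 0.0497] cur 90.0 q6 -1.46 op 0.751 tilt [-0.001   0.0003]
```

View pics/w4.png

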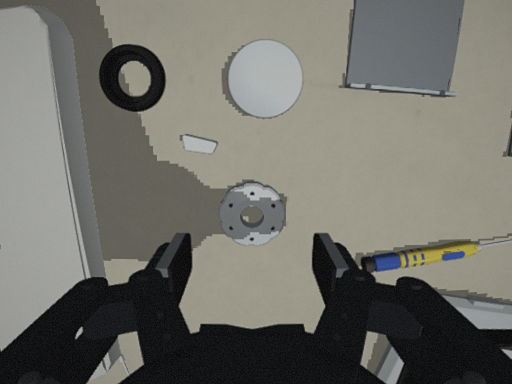

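The disc is at (252,213), centred between the fingers, and nothing is near enough for them to hit.

Call:
jog_arm([
  {"sx": -0.001,"sz": 0.04,"finger_gap": 0.75},
  {"sx": -0.001,"sz": 0.05,"finger_gap": 0.75},
  {"sx": -0.001,"sz": 0.05,"finger_gap": 0.75},
  {"sx": -0.001,"sz": 0.05,"finger_gap": 0},
  {"sx": -0.001,"sz": 0.05,"finger_gap": 0},
  {"sx": -0.001,"sz": 0.05,"finger_gap": 0},
  {"sx": -0.001,"sz": 0.05,"finger_gap": 0},
])

```text
time_s: 7.72
eef_pos: [0.6433, 0.1898, 0.0025]
eef_rot: [0.002, -0.0, 1.0, 0.0]
wrist_force: [-1.1, 1.1, 7.0]
opening: 0.49
grasp_force: 60.2
```

```bash
python3 go.py 529.2 286.1 60 86.8
```

```text
shift [ 0.1139  0.0964 -0.0578] rz 0.056 t 7.725 pos [0.6433 0.1898 0.0025] cur 90.0 q6 -1.46 op 0.49 tilt [0.0031 0.0007]
```

Call:
jog_arm([
  {"sz": -0.05,"finger_gap": 0},
  {"sx": 0.112,"sy": 0.097,"sz": -0.051,"rz": 0.056,"finger_gap": 0},
  {"sx": 0.112,"sy": 0.097,"sz": -0.051,"rz": 0.056,"finger_gap": 0},
  {"sx": 0.112,"sy": 0.097,"sz": -0.051,"rz": 0.056,"finger_gap": 0},
  {"sx": 0.112,"sy": 0.097,"sz": -0.051,"rz": 0.056,"finger_gap": 0},
  {"sx": 0.112,"sy": 0.097,"sz": -0.051,"rz": 0.056,"finger_gap": 0},
])

```text
time_s: 8.48
eef_pos: [0.5315, 0.2857, 0.0518]
eef_rot: [0.001, 0.028, 1.0, 0.0]
wrist_force: [0.2, 0.0, -0.8]
opening: 0.489
grasp_force: 60.2
```

```bash
python3 go.py 529 286 6 86.8
```

Run:
```python
from h import *
p=optics.camera_params("wrist"); im,d=optics.camera("wrist"); cv2.imwrite("pics/w5.png",im); np.savez("w5.npz",im=im,d=d,view=p["view"])
```

```text
shift [0.0026 0.0002 0.0458] rz -0.0 t 8.475 pos [0.5315 0.2857 0.0518] cur 86.8 q6 -1.22 op 0.489 tilt [0.0018 0.    ]
```

View pics/w5.png

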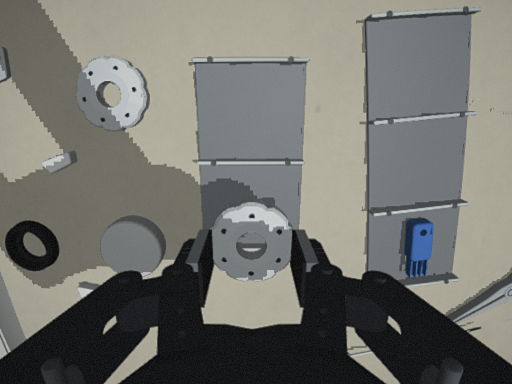

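The comb lies inside its pocket at (420,247), and the disc is held with its hole at (250,246). Next I measure the held disc's centre, the two-pocket board's middle strip at row 161 and end strip at row 60, and the other parts.

Run:
```python
from h import *
z=np.load("w5.npz"); im=z["im"]; p=dict(optics.camera_params("wrist"),view=z["view"]); M=masks(im)
print("disc",toplane(p,[(251,241),(250,246),(252,205),(252,280)],.059)[:,:2].round(4).tolist())
print("strips top",toplane(p,[(192,61),(308,61),(195,162),(302,162)],.0115)[:,:2].round(4).tolist())
print("b3 strips",toplane(p,[(363,16),(475,12),(363,122),(472,115),(368,211),(466,204)],.0115)[:,:2].round(4).tolist())
for k,mk,uv,r,h in(("comb","blue",(420,247),40,.008),("d1","grey",(112,92),42,.005),("ring","black",(32,245),36,.0055)):
    c=blob(M[mk],uv,r); print(k,rect(p,c,h),cv2.boundingRect(c))
```

```text
disc [[0.5276, 0.2862], [0.5305, 0.2855], [0.5078, 0.2878], [0.5513, 0.2854]]
strips top [[0.4317, 0.2563], [0.4356, 0.3254], [0.4929, 0.2517], [0.4968, 0.321]]
b3 strips [[0.4117, 0.3582], [0.4092, 0.4288], [0.4732, 0.36], [0.4712, 0.4332], [0.5335, 0.3666], [0.5328, 0.4383]]
comb ((567.6, 408.9), (49.9, 20.8), 3.7) (405, 218, 29, 61)
d1 ((446.8, 200.1), (51.1, 47.9), 69.5) (71, 55, 79, 78)
ring ((551.1, 115.2), (47.0, 39.7), -59.4) (5, 221, 54, 50)
```

Call:
jog_arm([
  {"sx": 0.003,"sy": -0.001,"sz": 0.036,"finger_gap": 0},
  {"sx": 0.003,"sy": -0.001,"sz": 0.045,"finger_gap": 0},
  {"sx": 0.003,"sy": -0.001,"sz": 0.045,"finger_gap": 0},
  {"sx": 0.003,"sy": -0.001,"sz": 0.045,"finger_gap": 0},
])

```text
time_s: 9.02
eef_pos: [0.5279, 0.285, 0.0066]
eef_rot: [0.0, 0.028, 1.0, 0.0]
wrist_force: [0.9, -0.0, -0.5]
opening: 0.489
grasp_force: 60.1
```

```bash
python3 go.py 529 285 6 86.8
```

```text
shift [-0.0011  0.0001  0.0006] rz -0.001 t 9.025 pos [0.5279 0.285  0.0066] cur 86.7 q6 -1.22 op 0.489 tilt [0.0007 0.0002]
```

Call:
jog_arm([
  {"finger_gap": 0.75},
  {"finger_gap": 0.75},
  {"finger_gap": 0.75},
  {"sz": -0.03,"finger_gap": 0.75},
  {"sz": -0.07,"finger_gap": 0.75},
  {"sz": -0.07,"finger_gap": 0.75},
  {"sz": -0.07,"finger_gap": 0.75},
])

```text
time_s: 9.9
eef_pos: [0.5266, 0.2854, 0.0761]
eef_rot: [-0.0, 0.028, 1.0, -0.0]
wrist_force: [-0.3, 0.3, -1.1]
opening: 0.753
grasp_force: 0.0
```

```bash
python3 go.py 551 115 50 0
```

```text
shift [-0.0338 -0.1688  0.0261] rz 1.515 t 9.9 pos [0.5266 0.2854 0.0761] cur 86.8 q6 -1.22 op 0.753 tilt [-0.0002 -0.0001]
```

Call:
jog_arm([
  {"sx": -0.034,"sy": -0.169,"sz": 0.026,"rz": 1.515,"finger_gap": 0.75},
  {"sx": -0.034,"sy": -0.169,"sz": 0.026,"rz": 1.515,"finger_gap": 0.75},
  {"sx": -0.034,"sy": -0.169,"sz": 0.026,"rz": 1.515,"finger_gap": 0.75},
  {"sx": -0.034,"sy": -0.169,"sz": 0.026,"rz": 1.515,"finger_gap": 0.75},
  {"sx": -0.034,"sy": -0.169,"sz": 0.026,"rz": 1.515,"finger_gap": 0.75},
  {"sx": -0.034,"sy": -0.169,"sz": 0.026,"rz": 1.515,"finger_gap": 0.75},
  {"sx": -0.034,"sy": -0.169,"sz": 0.026,"rz": 1.515,"finger_gap": 0.75},
  {"sx": -0.034,"sy": -0.169,"sz": 0.026,"rz": 1.515,"finger_gap": 0.75},
  {"sx": -0.034,"sy": -0.169,"sz": 0.026,"rz": 1.515,"finger_gap": 0.75},
  {"sx": -0.034,"sy": -0.169,"sz": 0.026,"rz": 1.515,"finger_gap": 0.75},
])

```text
time_s: 11.15
eef_pos: [0.5507, 0.1148, 0.0494]
eef_rot: [-0.001, 0.706, 0.708, -0.001]
wrist_force: [0.4, 0.3, 0.1]
opening: 0.749
grasp_force: 0.0
```

Run:
```python
from h import *
p=optics.camera_params("wrist"); im,d=optics.camera("wrist"); cv2.imwrite("pics/w6.png",im); np.savez("w6.npz",im=im,d=d,view=p["view"])
```

```bash
python3 go.py 551 115 2 0
```

```text
shift [0.0002 0.0001 0.0477] rz 0.003 t 11.2 pos [0.5509 0.1148 0.0497] cur 0.2 q6 -0.01 op 0.749 tilt [-0.0012 -0.    ]
```

View pics/w6.png

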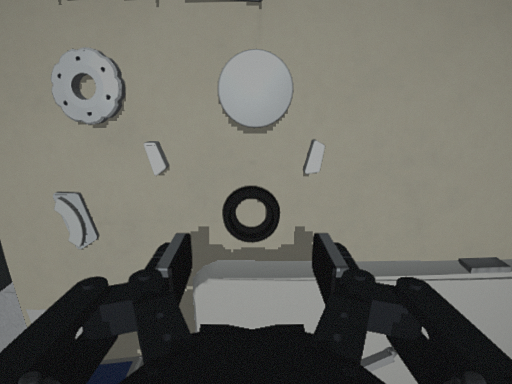

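The ring is at (251,213), centred between the fingers. The plate edge is below it at row 262, clear of the pads.

Call:
jog_arm([
  {"sz": 0.036,"finger_gap": 0.75},
  {"sz": 0.047,"finger_gap": 0.75},
  {"sz": 0.047,"finger_gap": 0.75},
  {"sz": 0.047,"finger_gap": 0},
  {"sz": 0.047,"finger_gap": 0},
  {"sz": 0.047,"finger_gap": 0},
  {"sz": 0.047,"finger_gap": 0},
])

```text
time_s: 12.08
eef_pos: [0.5522, 0.1148, 0.005]
eef_rot: [0.001, 0.707, 0.707, 0.001]
wrist_force: [-2.1, -0.3, 6.5]
opening: 0.399
grasp_force: 58.7
```

```bash
python3 go.py 465 288.5 60 86.8
```

```text
shift [ 0.1737 -0.0871 -0.0552] rz -1.515 t 12.075 pos [0.5522 0.1148 0.005 ] cur 0.0 q6 -0.01 op 0.399 tilt [ 0.0017 -0.0001]
```

Call:
jog_arm([
  {"sz": -0.05,"finger_gap": 0},
  {"sx": 0.174,"sy": -0.086,"sz": -0.05,"rz": -1.515,"finger_gap": 0},
  {"sx": 0.174,"sy": -0.086,"sz": -0.05,"rz": -1.515,"finger_gap": 0},
  {"sx": 0.174,"sy": -0.086,"sz": -0.05,"rz": -1.515,"finger_gap": 0},
  {"sx": 0.174,"sy": -0.086,"sz": -0.05,"rz": -1.515,"finger_gap": 0},
  {"sx": 0.174,"sy": -0.086,"sz": -0.05,"rz": -1.515,"finger_gap": 0},
  {"sx": 0.174,"sy": -0.086,"sz": -0.05,"rz": -1.515,"finger_gap": 0},
  {"sx": 0.174,"sy": -0.086,"sz": -0.05,"rz": -1.515,"finger_gap": 0},
  {"sx": 0.174,"sy": -0.086,"sz": -0.05,"rz": -1.515,"finger_gap": 0},
  {"sx": 0.174,"sy": -0.086,"sz": -0.05,"rz": -1.515,"finger_gap": 0},
])

```text
time_s: 13.32
eef_pos: [0.4659, 0.289, 0.0541]
eef_rot: [0.001, 0.028, 1.0, 0.0]
wrist_force: [0.1, -0.1, 0.1]
opening: 0.398
grasp_force: 58.8
```

```bash
python3 go.py 465 288.5 8.5 86.8;python3 - <<'E'
from h import *
p=optics.camera_params("wrist"); im,d=optics.camera("wrist"); cv2.imwrite("pics/w7.png",im); np.savez("w7.npz",im=im,d=d,view=p["view"])
E
```

```text
shift [ 0.0009 -0.0006  0.0456] rz -0.001 t 13.325 pos [0.4659 0.289  0.0541] cur 86.8 q6 -1.18 op 0.398 tilt [0.0013 0.0005]
```

View pics/w7.png

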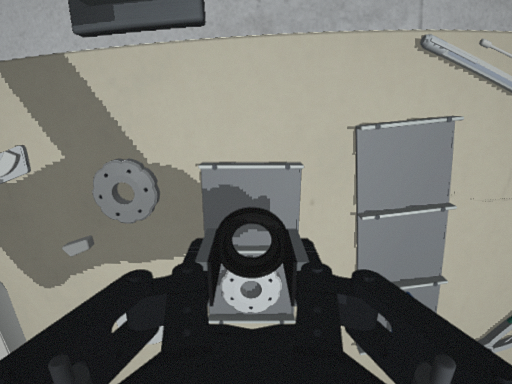

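The ring is held at (251,243). The disc sits in its pocket at (251,290), and the board's near-side end strip is at row 165.

Run:
```python
from h import *
z=np.load("w7.npz"); p=dict(optics.camera_params("wrist"),view=z["view"])
print("ring",toplane(p,[(251,243)],.057)[:,:2].round(4).tolist())
print("strips",toplane(p,[(198,165),(302,165),(208,320),(294,318)],.0115)[:,:2].round(4).tolist(),"disc hole",toplane(p,[(250,290)],.013)[:,:2].round(4).tolist())
print("b3 strips",toplane(p,[(350,127),(460,119),(355,214),(453,206),(360,288),(446,279)],.0115)[:,:2].round(4).tolist())
```

```text
ring [[0.4654, 0.2893]]
strips [[0.4298, 0.2563], [0.4337, 0.3247], [0.5545, 0.2499], [0.5565, 0.3182]] disc hole [[0.5269, 0.285]]
b3 strips [[0.4105, 0.3559], [0.4081, 0.4301], [0.4705, 0.3618], [0.469, 0.4336], [0.532, 0.3693], [0.5299, 0.4382]]
```

Call:
jog_arm([
  {"sx": 0.002,"sz": 0.036,"finger_gap": 0},
  {"sx": 0.002,"sz": 0.045,"finger_gap": 0},
  {"sx": 0.002,"sz": 0.045,"finger_gap": 0},
  {"sx": 0.002,"sz": 0.045,"finger_gap": 0},
  {"sx": 0.002,"sz": 0.045,"finger_gap": 0.65},
  {"sx": 0.002,"sz": 0.045,"finger_gap": 0.65},
  {"sx": 0.002,"sz": 0.045,"finger_gap": 0.65},
  {"sx": 0.002,"sz": 0.01,"finger_gap": 0.65},
  {"sx": 0.002,"sz": -0.02,"finger_gap": 0.65},
  {"sx": 0.002,"sz": -0.02,"finger_gap": 0.72},
])

```text
time_s: 14.62
eef_pos: [0.4655, 0.2897, 0.0759]
eef_rot: [0.003, 0.028, 1.0, 0.001]
wrist_force: [-0.9, 0.2, -0.7]
opening: 0.72
grasp_force: 0.0
```

```bash
python3 go.py 447 200 50 90
```

```text
shift [ 0.0136 -0.0906  0.0256] rz -0.056 t 14.625 pos [0.4655 0.2897 0.0759] cur 86.8 q6 -1.17 op 0.72 tilt [0.0051 0.0018]
```

Call:
jog_arm([
  {"sx": 0.012,"sy": -0.09,"sz": 0.023,"rz": -0.056,"finger_gap": 0.72},
  {"sx": 0.012,"sy": -0.09,"sz": 0.023,"rz": -0.056,"finger_gap": 0.72},
  {"sx": 0.012,"sy": -0.09,"sz": 0.023,"rz": -0.056,"finger_gap": 0.72},
  {"sx": 0.012,"sy": -0.09,"sz": 0.023,"rz": -0.056,"finger_gap": 0.72},
])

```text
time_s: 15.12
eef_pos: [0.4466, 0.2, 0.05]
eef_rot: [-0.0, 0.0, 1.0, 0.0]
wrist_force: [-0.8, 0.4, -0.3]
opening: 0.72
grasp_force: 0.0
```

Run:
```python
from h import *
p=optics.camera_params("wrist"); im,d=optics.camera("wrist"); cv2.imwrite("pics/w8.png",im); np.savez("w8.npz",im=im,d=d,view=p["view"])
```

```bash
python3 go.py 447 200 0 90
```

```text
shift [-0.0002 -0.0003  0.0503] rz 0.0 t 15.175 pos [0.4468 0.2003 0.0503] cur 90.0 q6 -1.39 op 0.721 tilt [0.0004 0.0003]
```

View pics/w8.png

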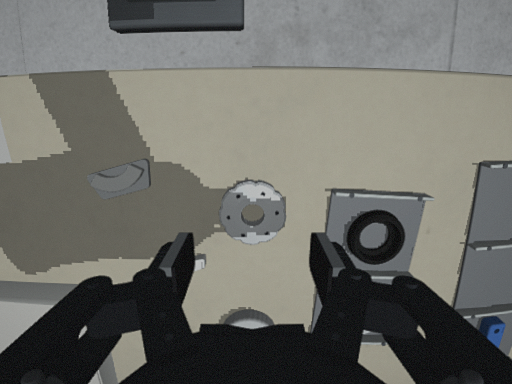

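The disc is at (252,212), centred. The ring lies within its pocket at (376,237).

Call:
jog_arm([
  {"sz": 0.04,"finger_gap": 0.72},
  {"sz": 0.049,"finger_gap": 0.72},
  {"sz": 0.049,"finger_gap": 0.72},
  {"sz": 0.049,"finger_gap": 0},
  {"sz": 0.049,"finger_gap": 0},
  {"sz": 0.049,"finger_gap": 0},
  {"sz": 0.049,"finger_gap": 0},
])

```text
time_s: 16.05
eef_pos: [0.4474, 0.2003, 0.0029]
eef_rot: [0.001, -0.0, 1.0, 0.0]
wrist_force: [-2.1, 1.5, 5.8]
opening: 0.486
grasp_force: 59.7
```

```bash
python3 go.py 441 398.5 50 93.1
```

Run:
```python
from h import *
z=np.load("w8.npz"); p=dict(optics.camera_params("wrist"),view=z["view"]); M=masks(z["im"])
c=blob(M["grey"],(121,178),36); print(rect(p,c,.0045),cv2.boundingRect(c))
print(toplane(p,[(88,180),(148,158),(150,186),(104,199)],.004)[:,:2].round(4).tolist())
```

```text
shift [ 0.0063  0.1982 -0.0469] rz -0.054 t 16.05 pos [0.4474 0.2003 0.0029] cur 90.0 q6 -1.39 op 0.486 tilt [0.0021 0.0009]
((422.6, 110.3), (53.5, 47.4), -47.8) (85, 142, 72, 73)
[[0.4232, 0.0866], [0.4081, 0.131], [0.4276, 0.1305], [0.4371, 0.0962]]
```

Call:
jog_arm([
  {"sz": -0.05,"finger_gap": 0},
  {"sx": 0.006,"sy": 0.198,"sz": -0.05,"rz": -0.054,"finger_gap": 0},
  {"sx": 0.006,"sy": 0.198,"sz": -0.05,"rz": -0.054,"finger_gap": 0},
  {"sx": 0.006,"sy": 0.198,"sz": -0.05,"rz": -0.054,"finger_gap": 0},
  {"sx": 0.006,"sy": 0.198,"sz": -0.05,"rz": -0.054,"finger_gap": 0},
  {"sx": 0.006,"sy": 0.198,"sz": -0.05,"rz": -0.054,"finger_gap": 0},
  {"sx": 0.006,"sy": 0.198,"sz": -0.05,"rz": -0.054,"finger_gap": 0},
])

```text
time_s: 16.92
eef_pos: [0.4405, 0.3964, 0.0513]
eef_rot: [-0.0, -0.027, 1.0, -0.0]
wrist_force: [-0.2, -0.0, -1.0]
opening: 0.476
grasp_force: 60.4
```

```bash
python3 go.py 441 398.5 6.5 93.1;python3 - <<'E'
from h import *
p=optics.camera_params("wrist"); im,d=optics.camera("wrist"); cv2.imwrite("pics/w9.png",im); np.savez("w9.npz",im=im,d=d,view=p["view"])
E
```

```text
shift [-0.0007  0.0021  0.0448] rz -0.001 t 16.925 pos [0.4405 0.3964 0.0513] cur 93.0 q6 -1.09 op 0.476 tilt [-0.0004 -0.0007]
```

View pics/w9.png

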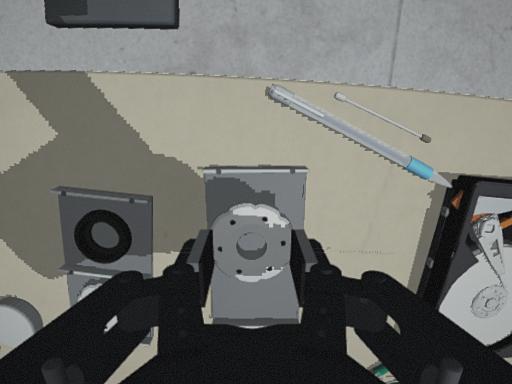

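The disc is held with its outline centred at (253,242). The end strip of the three-pocket board is at row 170, and the ring is centred in its pocket at (103,236). That was the last permitted picture, so from here I use numbers only.

Run:
```python
from h import *
z=np.load("w9.npz"); p=dict(optics.camera_params("wrist"),view=z["view"])
print("disc",toplane(p,[(253,242),(252,245)],.059)[:,:2].round(4).tolist())
print("strips",toplane(p,[(203,170),(308,169),(213,322),(298,322)],.0115)[:,:2].round(4).tolist())
print("base edges",toplane(p,[(206,200),(306,200),(212,318),(298,318)],.003)[:,:2].round(4).tolist())
print("ring",toplane(p,[(103,236)],.013)[:,:2].round(4).tolist())
```

```text
disc [[0.4369, 0.3974], [0.4387, 0.397]]
strips [[0.4107, 0.3635], [0.4064, 0.4319], [0.532, 0.3714], [0.5285, 0.4381]]
base edges [[0.4341, 0.3644], [0.4304, 0.4347], [0.5355, 0.3696], [0.5318, 0.4397]]
ring [[0.4617, 0.2926]]
```

Call:
jog_arm([
  {"sx": -0.002,"sy": 0.002,"sz": 0.036,"finger_gap": 0},
  {"sx": -0.002,"sy": 0.002,"sz": 0.045,"finger_gap": 0},
  {"sx": -0.002,"sy": 0.002,"sz": 0.045,"finger_gap": 0},
  {"sx": -0.002,"sy": 0.002,"sz": 0.045,"finger_gap": 0},
  {"sx": -0.002,"sy": 0.002,"sz": 0.045,"finger_gap": 0.7},
  {"sx": -0.002,"sy": 0.002,"sz": 0.045,"finger_gap": 0.7},
  {"sx": -0.002,"sy": 0.002,"sz": 0.045,"finger_gap": 0.7},
  {"sx": -0.002,"sy": 0.002,"sz": 0.01,"finger_gap": 0.7},
  {"sx": -0.002,"sy": 0.002,"sz": -0.02,"finger_gap": 0.7},
  {"sx": -0.002,"sy": 0.002,"sz": -0.02,"finger_gap": 0.7},
])

```text
time_s: 18.23
eef_pos: [0.4442, 0.4011, 0.0742]
eef_rot: [0.002, -0.027, 1.0, 0.001]
wrist_force: [-0.2, 0.2, -0.6]
opening: 0.702
grasp_force: 0.0
```

```bash
python3 go.py 421.5 111 60 14
```

```text
shift [ 0.0385 -0.2885  0.0132] rz 1.381 t 18.225 pos [0.4442 0.4011 0.0742] cur 93.1 q6 -1.09 op 0.702 tilt [0.0048 0.0029]
```

Call:
jog_arm([
  {"sx": 0.038,"sy": -0.287,"sz": 0.013,"rz": 1.36,"finger_gap": 0.5},
  {"sx": 0.038,"sy": -0.287,"sz": 0.013,"rz": 1.36,"finger_gap": 0.5},
  {"sx": 0.038,"sy": -0.287,"sz": 0.013,"rz": 1.36,"finger_gap": 0.5},
  {"sx": 0.038,"sy": -0.287,"sz": 0.013,"rz": 1.36,"finger_gap": 0.5},
  {"sx": 0.038,"sy": -0.287,"sz": 0.013,"rz": 1.36,"finger_gap": 0.5},
  {"sx": 0.038,"sy": -0.287,"sz": 0.013,"rz": 1.36,"finger_gap": 0.5},
  {"sx": 0.038,"sy": -0.287,"sz": 0.013,"rz": 1.36,"finger_gap": 0.5},
  {"sx": 0.038,"sy": -0.287,"sz": 0.013,"rz": 1.36,"finger_gap": 0.5},
  {"sx": 0.038,"sy": -0.287,"sz": 0.013,"rz": 1.36,"finger_gap": 0.5},
  {"sx": 0.038,"sy": -0.287,"sz": 0.013,"rz": 1.36,"finger_gap": 0.5},
])

```text
time_s: 19.48
eef_pos: [0.4194, 0.1112, 0.0578]
eef_rot: [-0.0, 0.607, 0.795, -0.0]
wrist_force: [-0.1, -1.3, 0.7]
opening: 0.498
grasp_force: 0.0
```

```bash
python3 go.py 424 111 2 15;python3 - <<'E'
from h import *
p=optics.camera_params("wrist"); im,d=optics.camera("wrist"); cv2.imwrite("pics/w10.png",im); np.savez("w10.npz",im=im,d=d,view=p["view"])
uv=topix(p,[[.424,.111,.0045]])[0]; print(uv)
M=masks(im); c=blob(M["grey"],uv,45); print(rect(p,c,.0045),cv2.boundingRect(c))
L=cv2.cvtColor(im,cv2.COLOR_BGR2LAB).astype(int)
u,v=map(int,uv); print((L[v-44:v+46:6,u-42:u+44:6,2]-128)); print(L[v-44:v+46:6,u-42:u+44:6,0])
E
```

```text
shift [-0.0015  0.0044  0.0558] rz 0.004 t 19.475 pos [0.4194 0.1112 0.0578] cur 15.3 q6 -0.28 op 0.498 tilt [-0.001  0.   ]
[256.1978067  211.78277083]
((423.1, 110.3), (46.0, 20.8), -73.7) (241, 182, 29, 60)
[[ 9  8  9  8  8  8  9  8  8  8  9  8  8  9  8]
 [ 9  8  8  8  9  9  9  8  8  9  8  9  8  8  8]
 [ 8  8  9  9  9  8  8  8  8  9  7  9  9  8  9]
 [ 8  8  9  9  8 -2 -3  0  9  8  9  8  8  8  8]
 [ 8  9  9  9  8 -2  0 -2 -1 -2  8  8  7  9  8]
 [ 7  9  9  8  8  0  0  0 -1 -2  9  9  8  8  8]
 [ 8  8  9  8  9 -2  0  1 -1 -2  9  8  8  8  8]
 [ 8  8  8  9  8 -2  0  0  0 -2  8  8  8  8  8]
 [ 8  8  9  8  8 -2  0  0  0 -2  8  8  8  8  8]
 [ 6  9  9  8  8 -2  0  0  0 -2  9  8  8  8  8]
 [ 6  9  9  9  8 -1  1  0 -3  0  5  6  8  8  8]
 [ 5  8  8  9  8  0 -1  0 -1  4  6  5  5  3 -2]
 [ 6  8  8  8  8 -2  0  6  8  6  6  5  6  1 -1]
 [ 6  5  5  6  6  6  9  5  5  5  6  6  6 -2 -5]
 [ 5  5  5  6  6  6  6  5  5  4  5  5  6 -1  1]]
[[169 171 170 169 170 
[... 223 characters left out ...]
0 169]
 [170 168 168 168 170 179 185 175 178 176 168 169 168 170 170]
 [168 169 171 169 167 157 188 192 177 181 168 169 170 170 168]
 [169 167 167 169 169 179 189 191 143 178 166 169 168 168 171]
 [168 171 169 170 168 179 186 188 176 174 167 167 166 168 167]
 [168 171 169 170 172 178 171 187 189 174 167 168 169 166 167]
 [136 168 169 168 169 179 188 186 174 172 165 167 167 168 169]
 [114 170 168 168 164 108 187 189 174 158 110 113 169 167 167]
 [112 170 167 169 165 165 185 184 175 158 111 110 110  58  85]
 [114 167 169 166 165 178 176 158 169 112 106 111 108  39  26]
 [112 111 109 109 110 109 172 106 109 111 112 109 113   6  12]
 [116 111 113 111 111 112 111 110 110 112 110 110 109   6  14]]
```

Call:
jog_arm([
  {"sx": -0.002,"sy": 0.003,"sz": 0.045,"rz": -0.017,"finger_gap": 0.5},
  {"sx": -0.002,"sy": 0.003,"sz": 0.057,"rz": -0.017,"finger_gap": 0.5},
  {"sx": -0.002,"sy": 0.003,"sz": 0.057,"rz": -0.017,"finger_gap": 0.5},
  {"sx": -0.002,"sy": 0.003,"sz": 0.057,"rz": -0.017,"finger_gap": 0},
  {"sx": -0.002,"sy": 0.003,"sz": 0.057,"rz": -0.017,"finger_gap": 0},
  {"sx": -0.002,"sy": 0.003,"sz": 0.057,"rz": -0.017,"finger_gap": 0},
  {"sx": -0.002,"sy": 0.003,"sz": 0.057,"rz": -0.017,"finger_gap": 0},
])

```text
time_s: 20.4
eef_pos: [0.4241, 0.11, 0.0026]
eef_rot: [0.001, 0.601, 0.8, 0.0]
wrist_force: [-2.2, -0.2, 5.6]
opening: 0.196
grasp_force: 58.8
```

```bash
python3 go.py 502 403 50 93.1
```

```text
shift [ 0.2597  0.1565 -0.0473] rz -1.343 t 20.4 pos [0.4241 0.11   0.0026] cur 16.2 q6 -0.3 op 0.196 tilt [ 0.0017 -0.0001]
```

Call:
jog_arm([
  {"sz": -0.05,"finger_gap": 0},
  {"sx": 0.26,"sy": 0.157,"sz": -0.05,"rz": -1.343,"finger_gap": 0},
  {"sx": 0.26,"sy": 0.157,"sz": -0.05,"rz": -1.343,"finger_gap": 0},
  {"sx": 0.26,"sy": 0.157,"sz": -0.05,"rz": -1.343,"finger_gap": 0},
  {"sx": 0.26,"sy": 0.157,"sz": -0.05,"rz": -1.343,"finger_gap": 0},
  {"sx": 0.26,"sy": 0.157,"sz": -0.05,"rz": -1.343,"finger_gap": 0},
  {"sx": 0.26,"sy": 0.157,"sz": -0.05,"rz": -1.343,"finger_gap": 0},
  {"sx": 0.26,"sy": 0.157,"sz": -0.05,"rz": -1.343,"finger_gap": 0},
  {"sx": 0.26,"sy": 0.157,"sz": -0.05,"rz": -1.343,"finger_gap": 0},
  {"sx": 0.26,"sy": 0.157,"sz": -0.05,"rz": -1.343,"finger_gap": 0},
])

```text
time_s: 21.65
eef_pos: [0.502, 0.4035, 0.0519]
eef_rot: [0.0, -0.026, 1.0, 0.0]
wrist_force: [0.5, -0.1, -0.3]
opening: 0.191
grasp_force: 58.8
```

```bash
python3 go.py 502 403 6 93.1;python3 - <<'E'
from h import *
p=optics.camera_params("wrist"); im,d=optics.camera("wrist"); cv2.imwrite("pics/w11.png",im); np.savez("w11.npz",im=im,d=d,view=p["view"])
# strip rows: bright ridge against board along a few columns right/left of the magnet
L=cv2.cvtColor(im,cv2.COLOR_BGR2LAB).astype(int)
print(topix(p,[[.4722,.4007,.0115],[.534,.4045,.0115],[.4410,.399,.0115]]).round(0).tolist(), topix(p,[[.502,.403,.054]]).round())
for c in (215,225,280,290): print(c,[(int(r),int(L[r,c,0])) for r in range(60,215,1) if L[r,c,0]>165 and abs(L[r,c,2]-128)<5])
cc=blob(masks(im)["grey"],(252,240),50); print(rect(p,cc,.057),cv2.boundingRect(cc))
E
```

```text
shift [ 0.     -0.0005  0.0459] rz -0.003 t 21.65 pos [0.502  0.4035 0.0519] cur 92.9 q6 -1.13 op 0.191 tilt [0.0007 0.0004]
[[249.0, 172.0], [250.0, 256.0], [249.0, 123.0]] [[250. 243.]]
215 [(69, 180), (70, 192), (71, 193), (121, 189), (122, 193), (123, 193), (124, 192), (125, 192), (126, 187), (127, 189), (128, 184), (129, 183), (130, 190), (131, 185), (132, 170)]
225 [(68, 170), (69, 182), (70, 193), (71, 191), (99, 190), (100, 206), (101, 209), (102, 207), (103, 206), (104, 207), (105, 204), (106, 205), (107, 205), (108, 204), (109, 205), (110, 205), (111, 203), (112, 203), (113, 201), (114, 200), (115, 199), (116, 198), (117, 197), (118, 199), (119, 201), (120, 200), (121, 200), (122, 200), (123, 199), (124, 201), (125, 197), (126, 187), (127, 187), (128, 183), (129, 183), (130, 190), (131, 198), (132, 197), (133, 197), (134, 196), (135, 194), (136, 193), (137, 196), (138, 195), (139, 196), (140, 196), (141, 195), (142, 196), (143, 194), (144, 196), (145, 195), (146, 195), (147, 198), (148, 196), (149, 188), (150, 166), (171, 194), (172, 200), (173, 173)]
280 [(69, 193), (70, 194), (103, 167), (104, 180), (105, 180), (106, 185), (107, 204), (108, 209), (109, 208), (110, 210), (111, 208), (112, 206), (113, 207), (114, 207), (115, 210), (116, 208), (117, 207), (118, 209), (119, 209), (120, 208), (121, 211), (122, 210), (123, 212), (124, 211), (125, 210), (126, 207), (127, 207), (128, 208), (129, 209), (130, 209), (131, 210), (132, 211), (133, 208), (134, 208), (135, 207), (136, 209), (137, 208), (138, 208), (139, 209), (140, 199), (141, 177), (171, 199), (172, 193)]
290 [(171, 198), (172, 185)]
((498.9, 402.0), (56.7, 50.0), -30.2) (203, 190, 96, 99)
```

Call:
jog_arm([
  {"sx": -0.001,"sy": -0.0005,"sz": 0.036,"finger_gap": 0},
  {"sx": -0.001,"sy": -0.0005,"sz": 0.045,"finger_gap": 0},
  {"sx": -0.001,"sy": -0.0005,"sz": 0.045,"finger_gap": 0},
  {"sx": -0.001,"sy": -0.0005,"sz": 0.045,"finger_gap": 0},
  {"sx": -0.001,"sy": -0.0005,"sz": 0.045,"finger_gap": 0.5},
  {"sx": -0.001,"sy": -0.0005,"sz": 0.045,"finger_gap": 0.5},
  {"sx": -0.001,"sy": -0.0005,"sz": 0.045,"finger_gap": 0.5},
  {"sx": -0.001,"sy": -0.0005,"sz": 0.01,"finger_gap": 0.5},
  {"sx": -0.001,"sy": -0.0005,"sz": -0.05,"finger_gap": 0.5},
  {"sx": -0.001,"sy": -0.0005,"sz": -0.1,"finger_gap": 0.5},
])

```text
time_s: 22.95
eef_pos: [0.503, 0.4031, 0.1534]
eef_rot: [0.0, -0.027, 1.0, 0.0]
wrist_force: [0.6, 0.4, -0.4]
opening: 0.5
grasp_force: 0.0
```

Call:
jog_arm([
  {"sx": -0.08,"sy": -0.05,"sz": -0.1,"finger_gap": 0.5},
  {"sx": -0.08,"sy": -0.05,"sz": -0.1,"finger_gap": 0.5},
  {"sx": -0.08,"sy": -0.05,"sz": -0.1,"finger_gap": 0.5},
  {"sx": -0.08,"sy": -0.05,"sz": -0.1,"finger_gap": 1},
  {"sx": -0.08,"sy": -0.05,"sz": -0.1,"finger_gap": 1},
])

```text
time_s: 23.58
eef_pos: [0.5834, 0.3577, 0.2487]
eef_rot: [-0.002, -0.028, 1.0, -0.001]
wrist_force: [-0.9, -0.7, -0.7]
opening: 0.899
grasp_force: 0.0
```

Run:
```python
from h import *
o=get_obs(); print(o["eef_pos"],o["wrist_force"])
p=optics.camera_params("wrist"); im,d=optics.camera("wrist"); cv2.imwrite("pics/w12.png",im); np.savez("w12.npz",im=im,d=d,view=p["view"])
M=masks(im); L=cv2.cvtColor(im,cv2.COLOR_BGR2LAB).astype(int)
M["bright"]=(L[...,0]>155)&(abs(L[...,2]-128)<6)
for k,mk,P,h,r in(("d1","bright",(.441,.399),.008,.027),("mag","bright",(.503,.403),.0075,.027),("comb","blue",(.566,.407),.008,.03),("d2","bright",(.527,.285),.008,.027),("ring","black",(.464,.289),.0085,.03),("lid","grey",(.553,.197),.007,.03)):
    uv=topix(p,[[*P,h],[P[0]+r,P[1],h]]); c=blob(M[mk],uv[0].round(),int(abs(uv[1]-uv[0]).max())); print(k,uv[0].round(),rect(p,c,h),cv2.boundingRect(c))
for n,e in(("b3",[(.4722,.4007),(.534,.4045)]),("b2",[(.4949,.2864),(.4337,.291)])):
    for q in e:
        uv=topix(p,[[*q,.0115]])[0]; print(n,q,"pred row",uv.round(1))
b=blob(M["board"]|M["grey"]|M["bright"]|M["blue"]|M["black"],topix(p,[[.503,.404,.003]])[0].round(),110); print("b3",rect(p,b,.005))
b=blob(M["board"]|M["grey"]|M["bright"]|M["black"],topix(p,[[.496,.287,.003]])[0].round(),76); print("b2",rect(p,b,.005))
```

```text
[0.58341023 0.35772392 0.24874696] [-0.91478161 -0.68853385 -0.70582437]
d1 [291.  51.] ((440.8, 400.5), (43.8, 43.7), 65.3) (274, 32, 37, 38)
mag [290. 102.] ((504.2, 404.4), (42.7, 18.9), 2.7) (283, 86, 16, 35)
comb [289. 151.] ((567.0, 408.9), (44.9, 16.1), 4.8) (284, 135, 13, 34)
d2 [198. 116.] ((526.4, 285.6), (44.5, 43.3), -0.2) (182, 98, 34, 36)
ring [202.  65.] ((465.1, 289.8), (39.2, 38.3), -88.3) (187, 50, 32, 33)
lid [133. 133.] ((554.7, 195.1), (57.8, 56.5), -57.0) (111, 111, 45, 45)
b3 (0.4722, 0.4007) pred row [290.4  76.8]
b3 (0.534, 0.4045) pred row [289.2 126.8]
b2 (0.4949, 0.2864) pred row [198.9  90.5]
b2 (0.4337, 0.291) pred row [203.5  38.9]
b3 ((502.7, 401.8), (194.8, 75.2), 3.2)
b2 ((511.5, 255.6), (167.0, 133.7), -3.0)
```

Call:
jog_arm([
  {"finger_gap": 1},
  {"finger_gap": 1},
  {"finger_gap": 1},
])

```text
time_s: 24.0
eef_pos: [0.5851, 0.3576, 0.2511]
eef_rot: [-0.0, -0.027, 1.0, -0.0]
wrist_force: [-0.5, -0.2, 0.2]
opening: 0.999
grasp_force: 0.0
```

```bash
python3 -c "
from bench import workorder; print(workorder.hand_in())"
```

```text
the job is handed in; nothing more can be done
None
```

Job handed in at 24.0 s: the final camera measurement showed all five parts in their own pockets of the right boards, within about 2 mm of centre, with the lid left in place; hand-in returned no verdict.

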